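# Set the stock tags on the collage supplies board

### The arm

A 6-joint arm with a two-finger parallel gripper is mounted at the origin on the work surface. World frame = base frame: x ahead of the robot, y to its left, z up, the work surface at z = 0. Lengths are in m, angles in rad, forces in N, time in s.
With the tool pointing down it reaches from about 0.375 to 0.9 m from the base axis. Payload 3.1 kg.
Tool frame: the origin (TCP) lies at the very end of the fingers, on their centre line; the grasp point (between the pads) lies 19 mm behind it; z points along the fingers, y is the direction in which the jaws open and shut (so a half turn about z gives the same grasp; the last joint's range is limited). The gripper opens to 87 mm and grips with 3 to 60 N. Pads are 19 mm wide; open, the fingers measure 117 mm over their backs; the gripper's body (75 mm by 190 mm) begins 51 mm behind the grasp point.
Start: joints at [-0.178, 0.527, 1.433, -0, 1.181, -0.178], TCP at [0.625, 0, 0.223] pointing down, gripper open.
Joint ranges: [-3.08, 3.08], [-0.75, 2.2], [0.22, 2.44], [-1.43, 4.57], [0, 2.65], [-2.85, 2.85]. Speed limits (rad/s): [2.79, 2.79, 3.14, 3.14, 3.14, 3.14].

### API

Orientations are given as a unit quaternion [x, y, z, w].
In Python, from rig import robot gives the robot as it stands.
- The arm moves only by the tool arm_command, never from a script. Its argument "targets" is a list of rows, each a list of 5 numbers: the shift along the tool's x, y, z in cm, then the turn about the tool's z in rad, then the finger opening in cm, from 0 to 8.7. In form: [[dx, dy, dz, spin, hand], ...]. A call has 1 to 5 rows; each row is the pose to reach, as a shift and turn from the pose commanded when the call began, along the tool's axes at that moment; what a row does not reach only later rows make up. A row lasts 1/8 s, in which the tool goes at most 62.5 mm and 10.7 degrees, less where a joint would pass 70% of its speed; a pose out of reach is approached as far as the arm can. A call with a gripper value outside its range is refused whole. The fingers move at their own pace and stop on an object; "newtons" is the grip in N (left out, the last holds). Time passes only in rows, so rows that repeat a pose let the fingers close. It gives the time, the measured TCP pose, the force and the opening at its end, in the units of the state.
- robot.get_obs(): the state, without advancing time (a new reading comes with each control period).
- robot.camera(name): name is "scene" or "side" or "wrist"; returns (picture, depth): 480x640x3 uint8, red, green, blue; 480x640 float32, m along the optical axis (not along the pixel's ray), 0 where there is no reading.
- robot.camera_model(name): a dict with "mtx" (3x3 intrinsics, pixels), "k1" (the pictures are not rectified: a ray, as slopes to the right and down, at radius r is drawn at 1 + k1 r^2 times it, then the intrinsics apply), "extrinsics" (4x4, takes a point from world to camera coordinates). Camera axes: x right, y up, looking along -z (the intrinsics and any distortion apply to the point x, -y, -z); pixel columns grow to the right and rows downward; lengths in m; the calibration is good to about 2 mm. A picture is of the moment at which its call begins: read the wrist's pose just before it. camera_model takes no time and is no camera call; for the wrist camera it gives the pose at the moment of the call.
- robot.hand_in(): hands the job in, once; it reports no verdict.
The state is a dict: "time": time; "q": joint angles; "joint_velocities": joint speeds; "joint_torque": joint torques, N m; "position": TCP position; "tool_rot": TCP orientation; "ft_force": force on the tool from outside, world axes, zero at the start; "moment": the same for the moment, N m; "grip_width": finger opening in m.
Only numpy, scipy, OpenCV 4.12 (cv2) and the standard library are available. Lean on these libraries where they do the work, as an engineer would, in place of code of your own. Each camera call takes 0.05 s, during which the arm holds its last target.

### The job

Every tag on the supplies board belongs to the bin directly behind it. With the fingertips, gently push over whichever hinged tags are wrong, so that the tags of the two full bins show their green faces and the tags of the empty bin and of the bin with one stick left show their red faces. Only the tags are to be pushed: do not pick up or shift the bins or anything else on the table.

Things in the scene. Friction and masses are not known exactly. Their poses are not given: they have to be found in the camera images.
- board: Plywood supplies board, 270 (x) x 400 (y) x 12 mm, fixed to the table. Origin: centre of its underside, on the table. Its x axis points away from the robot (turned up to 0.3 rad), from the row of four tag stands to the row of four bins; y to the left, along the rows (pitch 90 mm); z up.
- bin_a: Loose light wooden open bin, 72 x 72 x 45 mm, on the board directly behind one stand (centre about 165 mm, near wall 129 mm beyond the hinge along board x). Origin: centre of its underside; axes nearly the board's. Bins swap places between runs: positions tell which stand is in front. FULL: nine upright white sticks with orange caps, tops 73 mm above the bin's underside.
- bin_b: Loose light wooden open bin, 72 x 72 x 45 mm, on the board directly behind one stand (centre about 165 mm, near wall 129 mm beyond the hinge along board x). Origin: centre of its underside; axes nearly the board's. Bins swap places between runs: positions tell which stand is in front. FULL: nine upright black sticks with violet, blue and pink caps, tops 73 mm above the bin's underside.
- bin_c: Loose light wooden open bin, 72 x 72 x 45 mm, on the board directly behind one stand (centre about 165 mm, near wall 129 mm beyond the hinge along board x). Origin: centre of its underside; axes nearly the board's. Bins swap places between runs: positions tell which stand is in front. EMPTY.
- bin_d: Loose light wooden open bin, 72 x 72 x 45 mm, on the board directly behind one stand (centre about 165 mm, near wall 129 mm beyond the hinge along board x). Origin: centre of its underside; axes nearly the board's. Bins swap places between runs: positions tell which stand is in front. NEARLY EMPTY (counts as not full): one single white stick with an orange cap lying on its floor.
- stand_a: Grey V-shaped cradle fixed on the board, 56 mm wide (y), carrying one hinged tag. Stands swap places between runs. Origin: centre of its underside, 12 mm above the table; axes as the board's. The hinge line runs along y, 30 mm above this origin. Its two sloping walls reach up to 59 mm above this origin, 28 mm to either side in x.
- tag_a (a joint): Hinge of the tag on stand_a, rad: 0 = leans 35 degrees from vertical to the robot (board -x), GREEN face up, showing; 0.61 = upright; 1.22 = leans 35 degrees to the bins (+x), RED face up. Tag: white plate 60 wide, 75 from hinge to free edge, 4 mm thick, about 30 g, colour only on the half by the hinge. Pushed past upright (well under 1 N) it falls over by itself within 1 s; else it falls back.
- tag_a_edge (a point): Middle of the free edge of the tag on stand_a, 75 mm from the hinge. At rest it is 43 mm to one side (x) of the hinge and 103 mm above the table; upright 117 mm. The plain white outer half sticks out above the cradle wall, so a finger can push it from behind.
- stand_b: Grey V-shaped cradle fixed on the board, 56 mm wide (y), carrying one hinged tag. Stands swap places between runs. Origin: centre of its underside, 12 mm above the table; axes as the board's. The hinge line runs along y, 30 mm above this origin. Its two sloping walls reach up to 59 mm above this origin, 28 mm to either side in x.
- tag_b (a joint): Hinge of the tag on stand_b, rad: 0 = leans 35 degrees from vertical to the robot (board -x), GREEN face up, showing; 0.61 = upright; 1.22 = leans 35 degrees to the bins (+x), RED face up. Tag: white plate 60 wide, 75 from hinge to free edge, 4 mm thick, about 30 g, colour only on the half by the hinge. Pushed past upright (well under 1 N) it falls over by itself within 1 s; else it falls back.
- tag_b_edge (a point): Middle of the free edge of the tag on stand_b, 75 mm from the hinge. At rest it is 43 mm to one side (x) of the hinge and 103 mm above the table; upright 117 mm. The plain white outer half sticks out above the cradle wall, so a finger can push it from behind.
- stand_c: Grey V-shaped cradle fixed on the board, 56 mm wide (y), carrying one hinged tag. Stands swap places between runs. Origin: centre of its underside, 12 mm above the table; axes as the board's. The hinge line runs along y, 30 mm above this origin. Its two sloping walls reach up to 59 mm above this origin, 28 mm to either side in x.
- tag_c (a joint): Hinge of the tag on stand_c, rad: 0 = leans 35 degrees from vertical to the robot (board -x), GREEN face up, showing; 0.61 = upright; 1.22 = leans 35 degrees to the bins (+x), RED face up. Tag: white plate 60 wide, 75 from hinge to free edge, 4 mm thick, about 30 g, colour only on the half by the hinge. Pushed past upright (well under 1 N) it falls over by itself within 1 s; else it falls back.
- tag_c_edge (a point): Middle of the free edge of the tag on stand_c, 75 mm from the hinge. At rest it is 43 mm to one side (x) of the hinge and 103 mm above the table; upright 117 mm. The plain white outer half sticks out above the cradle wall, so a finger can push it from behind.
- stand_d: Grey V-shaped cradle fixed on the board, 56 mm wide (y), carrying one hinged tag. Stands swap places between runs. Origin: centre of its underside, 12 mm above the table; axes as the board's. The hinge line runs along y, 30 mm above this origin. Its two sloping walls reach up to 59 mm above this origin, 28 mm to either side in x.
- tag_d (a joint): Hinge of the tag on stand_d, rad: 0 = leans 35 degrees from vertical to the robot (board -x), GREEN face up, showing; 0.61 = upright; 1.22 = leans 35 degrees to the bins (+x), RED face up. Tag: white plate 60 wide, 75 from hinge to free edge, 4 mm thick, about 30 g, colour only on the half by the hinge. Pushed past upright (well under 1 N) it falls over by itself within 1 s; else it falls back.
- tag_d_edge (a point): Middle of the free edge of the tag on stand_d, 75 mm from the hinge. At rest it is 43 mm to one side (x) of the hinge and 103 mm above the table; upright 117 mm. The plain white outer half sticks out above the cradle wall, so a finger can push it from behind.
- bottle: Loose amber glass bottle, 62 mm diameter, 200 mm high, yellow label, left of the board. Origin: centre of its underside.
- tumbler: Loose clear empty tumbler, 76 mm across, 110 mm high, left of the board. Origin: centre of its underside.
- pencil_cup: Loose aluminium cup with pencils, 78 mm across, about 160 mm high, right of the board. Origin: centre of its underside.
- glue_stick: Loose large glue stick standing upright, 31 mm across, 95 mm high, white with orange cap, right of the board. Origin: centre of its underside.
Mind the look-alikes: they are no part of the job. There is more than one size of the glue_stick; the one meant has the size given above.

How it is judged:
By the outcome, as a careful person would: the job done as asked, in the order asked, and still so for the second after the job is handed in, with the robot touching nothing.
It also fails if it takes over 61 s, if anything falls off the work surface, if the arm or the gripper's body presses on something with over 40 N, if the wrist force passes 120 N, or if a joint passes its speed limit or range.

## Working session

There is one attempt and no reset: what is moved stays moved. The work goes in short steps, Python scripts to look and compute and a tool call to move; the robot and the scene stay as the last step left them, time stands still between calls to the robot, and variables do not carry over. Pictures are saved under pics/ and viewed, and the job is handed in when it is done.

Besides the shell and the picture viewer there is one more tool, called in YAML: its name, and indented under it one key for each argument. arm_command: Moves the arm, as the interface text tells. Its arguments: {"type":"object","properties":{"targets":{"type":"array","items":{"type":"array","items":{"type":"number"}}},"newtons":{"type":"number"}},"required":["targets"]}

```bash
mkdir -p pics; ls; python3 - <<'E'
from rig import robot
import cv2,numpy as np
for n in ["scene","side","wrist"]:
    m=robot.camera_model(n); p,d=robot.camera(n)
    cv2.imwrite(f"pics/{n}0.png",p[:,:,::-1]); np.savez(f"pics/{n}0.npz",p=p,d=d,mtx=m["mtx"],k1=m["k1"],E=m["extrinsics"])
    print(n,np.round(m["mtx"],1).tolist(),m["k1"],np.round(m["extrinsics"],3).tolist())
o=robot.get_obs();print(o)
E
```

```text
pics
scene [[532.8, 0.0, 323.7], [0.0, 532.8, 249.6], [0.0, 0.0, 1.0]] 0.04675296863343578 [[-0.037, 0.999, 0.009, 0.015], [-0.782, -0.034, 0.623, 0.398], [0.622, 0.016, 0.782, -1.592], [0.0, 0.0, 0.0, 1.0]]
side [[440.8, 0.0, 318.1], [0.0, 440.8, 242.1], [0.0, 0.0, 1.0]] 0.014578458150691555 [[0.944, -0.331, -0.007, -0.532], [0.169, 0.465, 0.869, -0.198], [-0.284, -0.821, 0.494, -0.838], [0.0, 0.0, 0.0, 1.0]]
wrist [[340.5, 0.0, 314.4], [0.0, 340.5, 240.9], [0.0, 0.0, 1.0]] -0.0643029933405996 [[1.0, 0.0, -0.003, -0.623], [-0.001, 0.96, -0.282, 0.035], [0.002, 0.282, 0.96, -0.391], [0.0, 0.0, 0.0, 1.0]]
{'time': 0.15, 'q': array([-1.78497698e-01,  5.28277512e-01,  1.43360759e+00, -7.29939512e-06,
        1.18140990e+00, -1.78515944e-01]), 'joint_velocities': array([-1.51128785e-03, -2.73699514e-03, -3.47529685e-03,  3.00561934e-05,
       -4.27915572e-04, -1.31729570e-03]), 'joint_torque': array([ 9.14956272e-04, -4.40429199e+01, -1.76841742e+01,  6.33679633e-02,
        5.52540855e-02, -1.06930895e-04]), 'position': array([6.24433980e-01, 1.30926596e-04, 2.21781269e-01]), 'tool_rot': array([ 7.07099092e-01,  7.07113958e-01, -4.88213185e-04, -6.97253238e-04]), 'ft_force': array([ 1.34304683, -0.35805317, -0.20357476]), 'moment': array([ 0.01246393,  0.00369598, -0.02290739]), 'grip_width': 0.08711574956324415}
```

View pics/scene0.png

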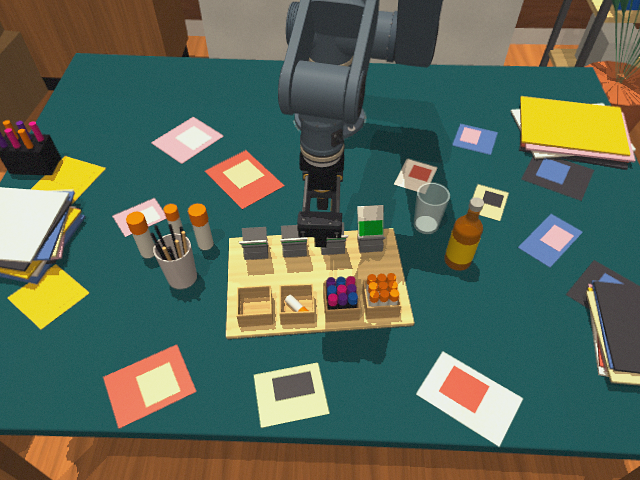

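View pics/side0.png

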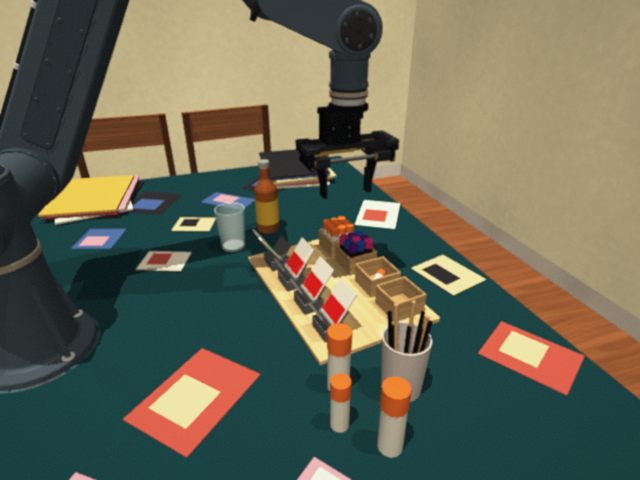

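View pics/wrist0.png

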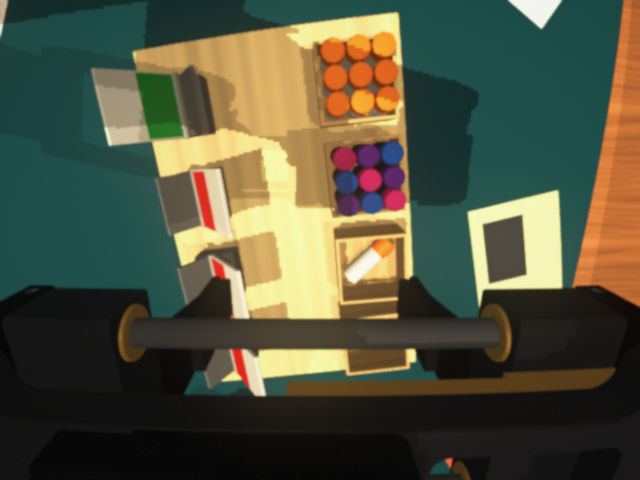

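The bins from the left (high y) are white full, violet full, one stick, and empty. The tags in the same order are green, red, red, red, so only the second from the left (violet bin) is wrong. I'll measure that tag next.

```bash
cat > h.py <<'E'
import numpy as np,cv2
def load(f): return np.load(f)
def cam(Z,u,v,d):
    K=Z["mtx"];k=float(Z["k1"])
    a=np.array([(u-K[0,2])/K[0,0],(v-K[1,2])/K[1,1]]);s=a.copy()
    for _ in range(20): s=a/(1+k*(s@s))
    return np.array([s[0]*d,-s[1]*d,-d])
def world(Z,u,v,d=None,z=None):
    E=Z["E"];R=E[:3,:3];t=E[:3,3]
    if z is None:
        if d is None: d=Z["d"][int(round(v)),int(round(u))]
        return R.T@(cam(Z,u,v,d)-t)
    o=-R.T@t;r=R.T@cam(Z,u,v,1.0);return o+r*(z-o[2])/r[2]
E
python3 - <<'E'
from h import *
Z=load("pics/wrist0.npz")
c=Z["p"][140:270,130:290][:,:,::-1]
cv2.imwrite("pics/c1.png",cv2.resize(c,None,fx=5,fy=4.6,interpolation=cv2.INTER_CUBIC))
for n,u,v in [("TL",133,52),("TR",398,12),("BR",415,362)]: print(n,np.round(world(Z,u,v,z=.012),4))
for n,u,v in [("red",203,190),("red",210,225),("w",214,180),("w",222,225),("w",216,200),("bv",370,180),("bo",360,75),("stick",368,262),("bf",345,230),("grn",160,105),("grnw",120,105)]: print(n,np.round(world(Z,u,v),4))
E
```

```text
TL [0.439  0.1674 0.012 ]
TR [0.7047 0.2011 0.012 ]
BR [ 0.7527 -0.1945  0.012 ]
red [0.5192 0.0337 0.0677]
red [ 0.5222 -0.0006  0.065 ]
w [0.5385 0.0458 0.0952]
w [0.5419 0.0062 0.0931]
w [0.5386 0.0286 0.0942]
bv [0.6715 0.0446 0.0855]
bo [0.6604 0.1298 0.083 ]
stick [ 0.6814 -0.0493  0.0348]
bf [ 0.6563 -0.0159  0.0252]
grn [0.4835 0.1102 0.0608]
grnw [0.4631 0.1079 0.0921]
```

View pics/c1.png

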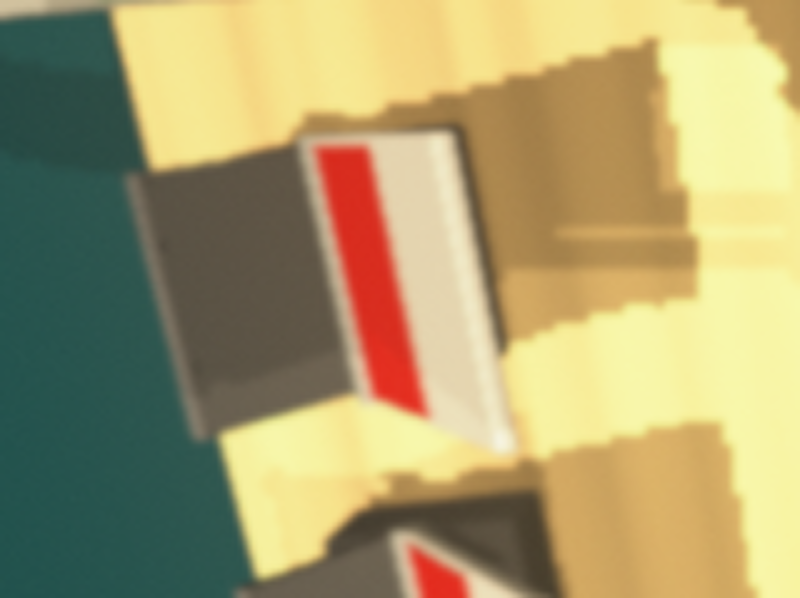

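arm_command:
  targets:
    - [1.6,-2.0,0,-0.12,0]
    - [3.2,-4.0,0,-0.12,0]
    - [3.2,-4.0,4,-0.12,0]
    - [3.2,-4.0,7,-0.12,0]
    - [3.2,-4.0,7,-0.12,0]
  newtons: 5

```text
time: 0.78
position: [0.5828, 0.0324, 0.1502]
tool_rot: [0.663, 0.748, -0.002, -0.003]
ft_force: [0.0, -0.3, 0.2]
grip_width: 0.0449
```

```bash
python3 - <<'E'
from rig import robot
from h import *
for n in ["side","wrist"]:
    m=robot.camera_model(n); p,d=robot.camera(n)
    cv2.imwrite(f"pics/{n}1.png",p[:,:,::-1]); np.savez(f"pics/{n}1.npz",p=p,d=d,mtx=m["mtx"],k1=m["k1"],E=m["extrinsics"])
p=cv2.imread("pics/side1.png")[170:350,220:460]; cv2.imwrite("pics/c2.png",cv2.resize(p,None,fx=3.3,fy=3.3))
o=robot.get_obs();print(o["time"],o["position"],o["tool_rot"],o["grip_width"],o["ft_force"])
E
```

```text
0.875 [0.58540267 0.03195341 0.15292376] [6.63444073e-01 7.48225855e-01 1.02924430e-04 1.47426267e-04] 0.036986635708961046 [-0.43215381 -0.21642898 -0.0323532 ]
```

View pics/c2.png

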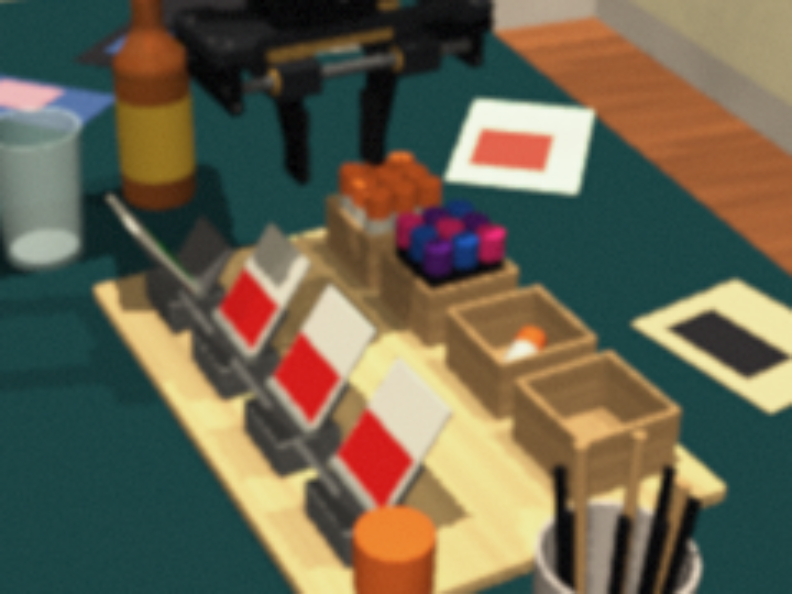

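View pics/wrist1.png

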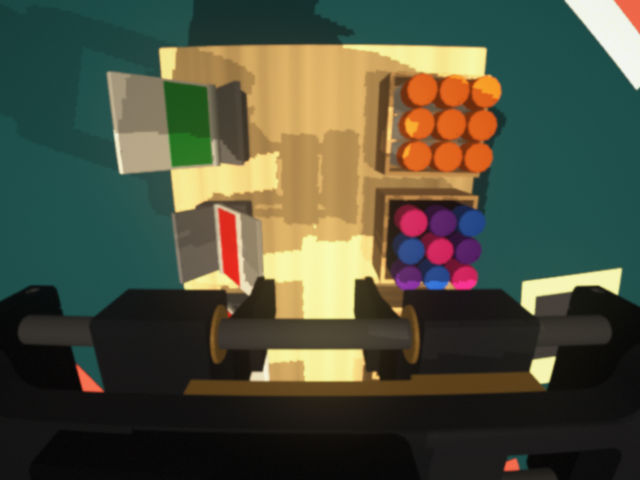

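The side view (enlarged crop) shows red faces at about (250,310), (310,380) and (380,450). The leftmost tag leans to the robot, and its green face is at (190,120) in the wrist view. I'll finish closing the fingers.

arm_command:
  targets:
    - [0,0,0,0,0]
    - [0,0,0,0,0]
    - [0,0,0,0,0]
    - [0,0,0,0,0]

```text
time: 1.38
position: [0.5851, 0.032, 0.1529]
tool_rot: [0.663, 0.748, 0.0, 0.0]
ft_force: [0.2, -0.4, -0.4]
grip_width: 0.0021
```

```bash
python3 - <<'E'
from rig import robot
from h import *
Z=load("pics/wrist1.npz")
c=np.array([.596,-.0135]);X=np.array([.992,.124]);Y=np.array([-.124,.992])
def b(n,w): print(n,np.round(w,4),"board",np.round([(w[:2]-c)@X,(w[:2]-c)@Y],4))
for u,v in [(238,205),(262,218),(262,260),(249,240),(232,240),(190,120)]: b((u,v),world(Z,u,v))
o=robot.get_obs();print(o["grip_width"]); b("tcp",o["position"])
p,d=robot.camera("wrist");cv2.imwrite("pics/wrist2.png",p[:,:,::-1])
E
```

```text
(238, 205) [0.5172 0.0506 0.036 ] board [-0.0702  0.0733]
(262, 218) [0.5347 0.0361 0.0117] board [-0.0547  0.0568]
(262, 260) [0.549  0.03   0.1033] board [-0.0412  0.049 ]
(249, 240) [0.5379 0.0394 0.0932] board [-0.051   0.0597]
(232, 240) [0.5214 0.0307 0.0701] board [-0.0685  0.0531]
(190, 120) [0.4841 0.1131 0.0606] board [-0.0953  0.1394]
0.002138310594673818
tcp [0.5851 0.032  0.1529] board [-0.0052  0.0465]
```

View pics/wrist2.png

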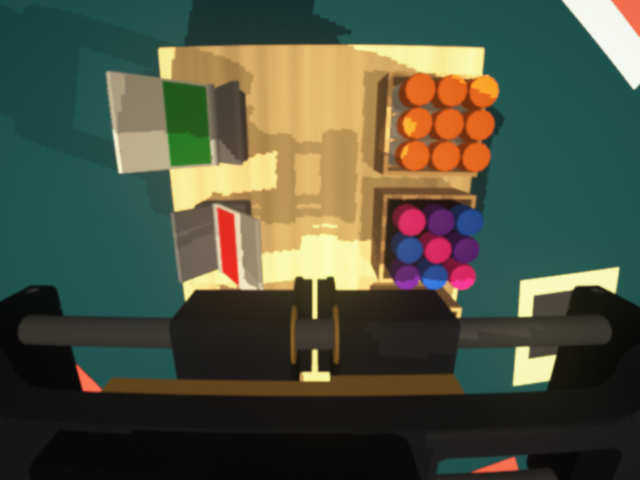

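The tag edge sits at board x -0.041, z 0.103, which matches the spec. I'll lower the fingers behind it.

arm_command:
  targets:
    - [0,0,3.0,0,0]
    - [0,0,6.0,0,0]
    - [0,0,6.5,0,0]
    - [0,0,6.5,0,0]

```text
time: 1.92
position: [0.5852, 0.032, 0.0877]
tool_rot: [0.663, 0.748, -0.0, -0.0]
ft_force: [0.7, -0.2, -0.6]
grip_width: 0.0004
```

arm_command:
  targets:
    - [0,-1.0,0,0,0]
    - [0,-2.0,0,0,0]
    - [0,-2.7,0,0,0]
    - [0,-3.4,0,0,0]
    - [0,-4.1,0,0,0]

```text
time: 2.55
position: [0.544, 0.027, 0.0878]
tool_rot: [0.663, 0.748, 0.0, 0.0]
ft_force: [-0.1, -0.4, -0.3]
grip_width: 0.0003
```

arm_command:
  targets:
    - [0,-0.7,0,0,0]
    - [0,-1.4,0,0,0]
    - [0,-2.1,0,0,0]
    - [0,-2.8,0,0,0]
    - [0,-3.2,0,0,0]

```text
time: 3.18
position: [0.5118, 0.0233, 0.0875]
tool_rot: [0.663, 0.748, -0.0, -0.0]
ft_force: [-0.9, 0.1, -0.2]
grip_width: 0.0005
```

```bash
python3 - <<'E'
from rig import robot
from h import *
p,d=robot.camera("side")
cv2.imwrite("pics/side3.png",cv2.resize(p[170:350,220:460,::-1],None,fx=3.3,fy=3.3))
o=robot.get_obs();print(o["time"],o["position"],o["ft_force"])
E
```

```text
3.225 [0.51133523 0.02331992 0.08747523] [-1.27037483  0.07217897 -0.71418981]
```

View pics/side3.png

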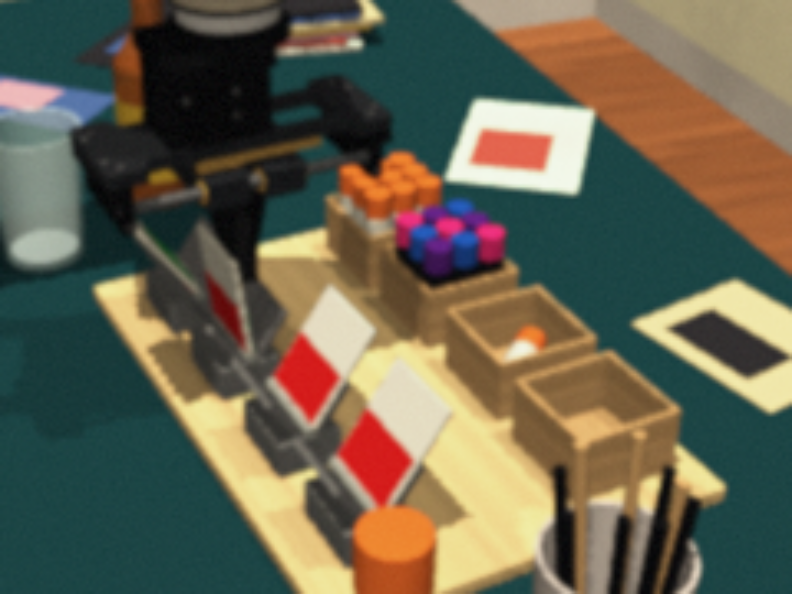

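The second tag, at about (225,285), is near upright against the finger. I'll keep pushing a little further.

arm_command:
  targets:
    - [0,-0.6,0,0,0]
    - [0,-1.2,0,0,0]
    - [0,-1.7,0,0,0]
    - [0,-1.7,0,0,0]
    - [0,-1.7,0,0,0]

```text
time: 3.85
position: [0.4959, 0.0212, 0.0876]
tool_rot: [0.663, 0.748, 0.0, 0.0]
ft_force: [0.5, 0.4, 0.1]
grip_width: 0.0004
```

```bash
python3 - <<'E'
from rig import robot
from h import *
p,d=robot.camera("side")
cv2.imwrite("pics/side4.png",cv2.resize(p[170:350,220:460,::-1],None,fx=3.3,fy=3.3))
o=robot.get_obs();print(o["time"],o["position"],o["ft_force"])
E
```

```text
3.9 [0.49597408 0.02121328 0.08760467] [-0.234125    0.24281931 -0.61502814]
```

View pics/side4.png

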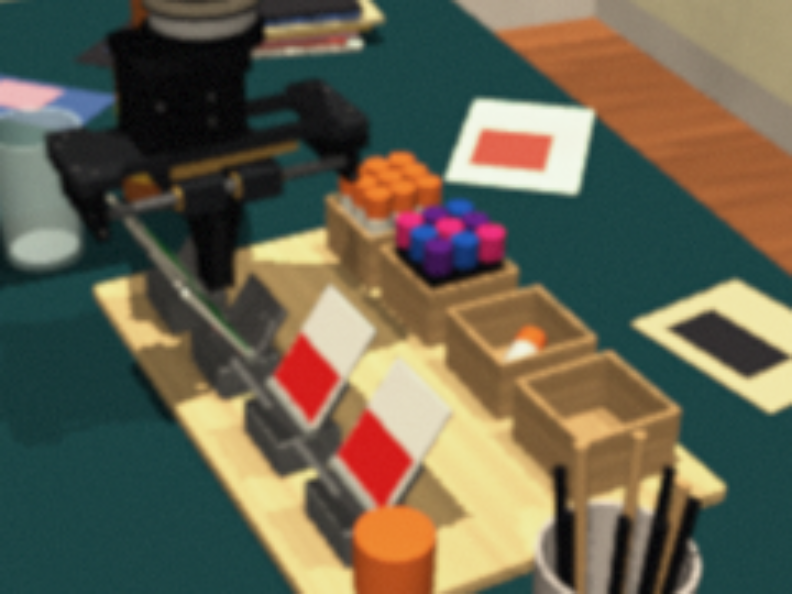

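The tag has fallen over to green. I'll back away and rise.

arm_command:
  targets:
    - [0,2.5,0,0,0]
    - [0,5.0,0,0,0]
    - [0,6.0,-4,0,0]
    - [0,6.0,-9,0,0]
    - [0,6.0,-13,0,0]

```text
time: 4.53
position: [0.5558, 0.0285, 0.2193]
tool_rot: [0.663, 0.748, 0.0, 0.001]
ft_force: [1.5, -0.9, 0.1]
grip_width: 0.0005
```

arm_command:
  targets:
    - [0,0,0,0,0]
    - [0,0,0,0,0]
    - [0,0,0,0,0]
    - [0,0,0,0,0]

```text
time: 5.03
position: [0.5545, 0.0285, 0.2162]
tool_rot: [0.663, 0.748, -0.001, -0.001]
ft_force: [0.2, -0.1, -0.4]
grip_width: 0.0002
```

```bash
python3 - <<'E'
from rig import robot
from h import *
p,d=robot.camera("side")
cv2.imwrite("pics/side5.png",p[:,:,::-1])
p,d=robot.camera("wrist");cv2.imwrite("pics/wrist5.png",p[:,:,::-1])
o=robot.get_obs();print(o["time"],o["position"],o["ft_force"])
E
```

```text
5.125 [0.55481724 0.02844995 0.2166562 ] [ 0.31356893 -0.06494663 -0.24924294]
```

View pics/side5.png

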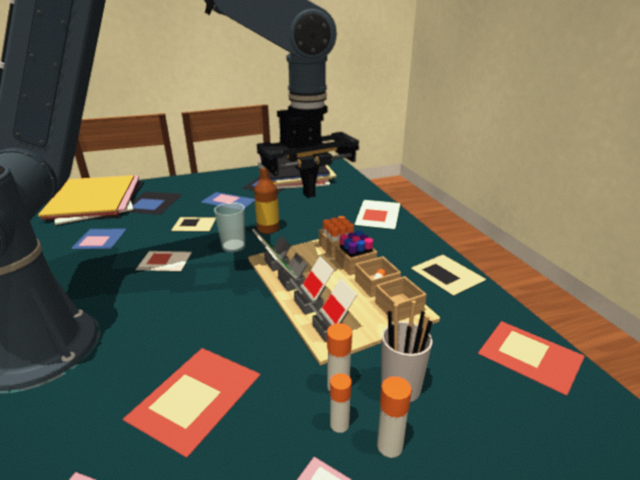

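View pics/wrist5.png

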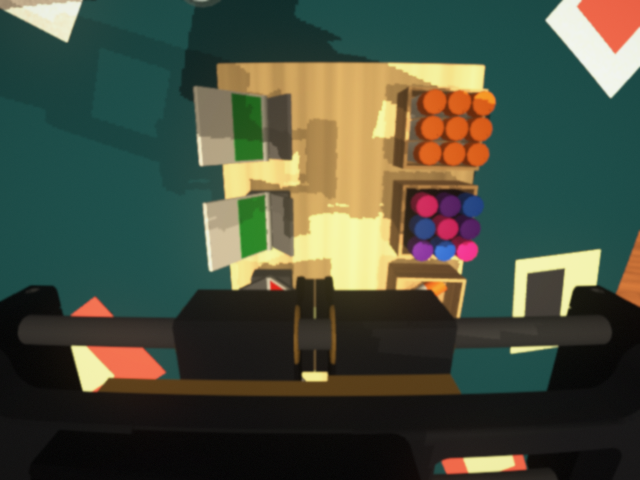

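The wrist view shows green faces at (248,128) and (253,228), in front of the two full bins. The side view shows red faces at (318,280) and (335,303), in front of the one-stick and empty bins. The robot is clear of everything, so I'll hand in.

```bash
python3 -c "
from rig import robot
print(robot.hand_in())"
```

```text
the job is handed in; nothing more can be done
None
```

The tags on the supplies board now match their bins, and I handed the job in at about 5 s. Only one tag was wrong: the one in front of the full bin with the violet, blue and pink caps, second from the left. It showed red, so I pushed it over toward the robot with closed fingertips until it fell to green.

- **Tags:** After I backed away, the wrist and side pictures showed green in front of both full bins. They showed red in front of the one-stick bin and the empty bin.
- **Other objects:** Nothing else had visibly moved in those pictures.
- **Forces:** The force readings I took never went above about 2 N, and none of my checks failed or disagreed.

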